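Put the fastener totes back on their own bays

TASK

The bolt tote and the bracket tote are standing on each other's bays: swap them so that each stands squarely (either way round) inside the outline of the bay that shows its sample part, using the black rubber mat as a free spot on the way. Then stack the nut tote on the bolt tote, turned so that its feet stand on the rim instead of sinking into the notches (label ends at opposite ends). Keep the totes upright so nothing spills, let go of everything, and leave the glue bottle, the filler tin and the screw jar standing where they are.

Things in the scene. Friction and masses are not known exactly. Their poses are not given: they have to be found in the camera images.
- bolt_tote: Blue tote holding three long bolts. Rim 124 mm long (x) by 58 wide (y), its top 50 mm above the underside; grip across the 58 mm at the upright rim band (25 to 50 mm high); below it the body is narrower (98 x 40). Origin: centre of underside, x along its length, z up. A tilted white blank label sticks out 10 mm at the +x end. About 0.25 to 0.5 kg. The three totes differ only in contents.
- bracket_tote: Same blue tote holding flat L-shaped steel brackets; size, origin, axes as the bolt tote. Every tote: the +x (label) end rim has one notch in the middle, 14 mm wide, with one foot below it; the -x end rim has two notches 12 mm wide at y = +-18 mm with two feet below. Feet are 8 mm wide, 5 mm above the underside, reaching to x = +-62 mm.
- nut_tote: Same blue tote holding hexagon nuts, alone on the bench at any yaw; size, origin, axes as the bolt tote. On another tote with its label end over the other's -x end it stacks: feet on the rim, underside 45 mm above the other's underside, its bottom 5 mm inside the rim with 5 mm play all round. With label ends on the same side it nests, sinking to about 28 mm.
- bolt_bay: Fixed plywood board 195 x 90 x 6 mm, place of the bolt tote; a 60 mm bolt (18 mm tall, lying across) is fixed on the white strip at its +x end, 100 mm from the origin. Origin: on the bench under the centre of the black outline where the tote goes; x along the board towards the sample; board top at z = 6 mm. At the start the bracket tote stands on it.
- bracket_bay: The same plywood board with a flat L-shaped bracket (36 mm) fixed on its white strip; the place of the bracket tote. Origin and axes as the bolt bay. At the start the bolt tote stands on it.
- spare_mat: Black rubber mat 150 x 90 x 4 mm fixed flat on the bench, empty: a free spot for a tote. Origin: centre of its underside; x along its length.
- glue_bottle: Bystander, loose: white bottle with red cap, 40 mm diameter, 80 mm tall, origin at the centre of its foot.
- filler_tin: Bystander, loose: low tin with a white paper wrap, 48 mm diameter, 45 mm tall, origin at the centre of its foot.
- screw_jar: Bystander, loose: amber jar with steel lid, 44 mm diameter, 60 mm tall, origin at the centre of its foot.
Mind the look-alikes: they are no part of the job. Leave any orange or pink look-alike of the nut_tote alone.

How it is judged:
At the end, for the whole second after the job is handed in: Bolt and bracket totes flat on their own bays, within 15 mm and 0.2 rad (either way round) of the outline; nut tote level on the bolt tote's rim, underside 42 to 48 mm above that tote's underside, within 9 mm and 0.15 rad; all at rest and released (horizontal distance between bolt_tote and bolt_bay below 0.015 m and angle between the x axis of bolt_tote and the x axis of bolt_bay, either way round below 0.2 rad and z of bolt_tote in the frame of bolt_bay below 0.009 m and angle between each of bolt_tote, bracket_tote, nut_tote's own z axis and vertical below 0.05 rad and horizontal distance between bracket_tote and bracket_bay below 0.015 m and angle between the x axis of bracket_tote and the x axis of bracket_bay, either way round below 0.2 rad and z of bracket_tote in the frame of bracket_bay below 0.009 m and horizontal distance between nut_tote and bolt_tote below 0.009 m and angle between the x axis of nut_tote and the x axis of bolt_tote, either way round below 0.15 rad and z of nut_tote in the frame of bolt_tote between 0.042 and 0.048 m and linear speed of each of bolt_tote, bracket_tote, nut_tote below 0.02 m/s); the robot touches nothing.
It fails at once if a tote is tipped by more than 0.6 rad, spilling its contents (angle between any of bolt_tote, bracket_tote, nut_tote's own z axis and vertical above 0.6 rad).
It fails at once if the glue bottle, filler tin or screw jar is moved by more than 30 mm or tipped over (distance of any of glue_bottle, filler_tin, screw_jar from where it was at the start of the episode above 0.03 m or angle between any of glue_bottle, filler_tin, screw_jar's own z axis and vertical above 0.5 rad).
It also fails if it takes over 112 s, if anything falls off the work surface, if the arm or the gripper's body presses on something with over 40 N, if the wrist force passes 120 N, or if a joint passes its speed limit or range.

ROBOT

A 7-joint arm with a two-finger parallel gripper is mounted at the origin on the work surface. World frame = base frame: x ahead of the robot, y to its left, z up, the work surface at z = 0. Lengths are in m, angles in rad, forces in N, time in s.
With the tool pointing down it reaches from about 0.425 to 0.875 m from the base axis. Payload 4.7 kg.
Tool frame: the origin (TCP) lies midway between the tips of the shut fingers; the grasp point (between the pads) lies 19 mm behind it; z points along the fingers, x is the direction in which the jaws open and shut, and the axes are right-handed (so a half turn about z gives the same grasp; the last joint's range is limited). The gripper opens to 87 mm and grips with 3 to 60 N. Pads are 19 mm wide; open, the fingers measure 117 mm over their backs; the gripper's body (75 mm by 190 mm) begins 51 mm behind the grasp point.
Start: joints at [-1.252, 0.321, -0.07, 1.45, 0.023, 1.371, -0.057], TCP at [0.195, 0.62, 0.223] pointing down, gripper open.
Joint ranges: [-2.86, 2.86], [-0.3, 2.09], [-1.38, 1.24], [0.06, 2.45], [-1.56, 4.7], [0.09, 2.05], [-2.69, 2.69]. Speed limits (rad/s): [2.57, 2.57, 3.14, 3.14, 3.14, 3.14, 3.14].

INTERFACE

Orientations are given as a rotation vector (axis times angle).
In Python, from bench import get_state, eyes, ticket gives the robot as it stands.
- The arm moves only by the tool carry_out, never from a script. Its argument "motion" is a list of rows, each a list of 2 entries, a list of its own where there are three numbers: the shift along the world's x, y, z in m, then the turn about the world's z in rad. A call has 1 to 20 rows; each row is the pose to reach, as a shift and turn from the pose commanded when the call began; what a row does not reach only later rows make up. A row lasts 1/10 s, in which the tool goes at most 50 mm and 8.59 degrees, less where a joint would pass 70% of its speed; a pose out of reach is approached as far as the arm can. A call with a gripper value outside its range is refused whole. "grip" is the gripper command: -1 is fully open, 1 is shut, values between are in proportion, set as the call begins (left out, the last holds). The fingers move at their own pace and stop on an object; "squeeze" is the grip in N (left out, the last holds). Time passes only in rows, so rows that repeat a pose let the fingers close. It gives the time, the measured TCP pose, the force and the opening at its end, in the units of the state.
- get_state(): the state, without advancing time (a new reading comes with each control period).
- eyes.get_image(name): name is "scene" or "top" or "wrist"; returns a dict with "pixels" (420x560x3 uint8, blue, green, red), "mtx" (3x3 intrinsics, pixels), "dist_coeffs" ([k1, k2, p1, p2, k3] as OpenCV has them; the pictures are not rectified), "extrinsics" (4x4, takes a point from camera to world coordinates). Camera axes: x right, y down, z forward; pixel columns grow to the right and rows downward; lengths in m; the calibration is good to about 2 mm. A picture is of the moment at which its call begins. There is no depth.
- ticket.close_job(): hands the job in, once; it reports no verdict.
The state is a dict: "time": time; "joint_positions": joint angles; "qd": joint speeds; "joint_torque": joint torques, N m; "position": TCP position; "tool_rot": TCP orientation; "ft_force": force on the tool from outside, world axes, zero at the start; "torque": the same for the moment, N m; "grip_width": opening from 0.0 (shut) to 1.0 (fully open).
Only numpy, scipy, OpenCV 4.12 (cv2) and the standard library are available. Lean on these libraries where they do the work, as an engineer would, in place of code of your own. Each camera call takes 0.05 s, during which the arm holds its last target. There are 200 camera calls.

## Working session

There is one attempt and no reset: what is moved stays moved. The work goes in short steps, Python scripts to look and compute and a tool call to move; the robot and the scene stay as the last step left them, time stands still between calls to the robot, and variables do not carry over. Pictures are saved under pics/ and viewed, about 12 in all and at most 16, crops included, and the job is handed in when it is done.

Besides the shell and the picture viewer there is one more tool, called by a JSON object that holds its "name" and its "arguments", one argument or row to a line. carry_out: Moves the arm, as the interface text tells. Its arguments: {"type":"object","properties":{"motion":{"type":"array","items":{"type":"array"}},"grip":{"type":"number"},"squeeze":{"type":"number"}},"required":["motion"]}

```bash
mkdir -p pics; cat > h.py <<'E'
import numpy as np, cv2, pickle
from bench import get_state, eyes, ticket
def shot(n,f):
    d=eyes.get_image(n); cv2.imwrite(f'pics/{f}.png',d['pixels'])
    pickle.dump({k:np.array(v) for k,v in d.items()},open(f'pics/{f}.pkl','wb')); return d
def load(f): return pickle.load(open(f'pics/{f}.pkl','rb'))
def w(d,uv,z):
    uv=np.array(uv,float).reshape(-1,1,2); p=cv2.undistortPoints(uv,d['mtx'],d['dist_coeffs'])[:,0]
    T=d['extrinsics']; z=np.broadcast_to(z,len(p)); r=np.c_[p,np.ones(len(p))]@T[:3,:3].T; o=T[:3,3]
    return o+r*((z-o[2])/r[:,2])[:,None]
def px(d,P):
    T=np.linalg.inv(d['extrinsics']); return cv2.projectPoints(np.array(P,float),cv2.Rodrigues(T[:3,:3])[0],T[:3,3],d['mtx'],d['dist_coeffs'])[0][:,0]
def crop(f,x0,y0,x1,y1,s,o):
    cv2.imwrite(f'pics/{o}.png',cv2.resize(load(f)['pixels'][y0:y1,x0:x1],None,fx=s,fy=s,interpolation=cv2.INTER_CUBIC))
E
python3 - <<'E'
from h import *
print(get_state())
for n in('top','scene','wrist'):
    d=shot(n,n+'0'); print(n,d['extrinsics'],d['mtx'])
E
```

```text
{'time': 0.0, 'joint_positions': array([-1.25188033,  0.32183091, -0.07009436,  1.45168796,  0.02262286,
        1.37081453, -0.05692776]), 'qd': array([-0.00230819,  0.00202885, -0.00141557,  0.00051545, -0.0006615 ,
        0.00102621, -0.0008233 ]), 'joint_torque': array([ 6.50485958e-05, -4.91285419e+01, -4.03436981e-01, -3.12537146e+01,
       -6.38693897e-02,  4.33574268e-02,  1.88176305e-04]), 'position': array([0.1949567 , 0.61947939, 0.22144997]), 'tool_rot': array([ 2.53192365e+00,  1.85771651e+00, -2.35746594e-03]), 'ft_force': array([ 0.29859685, -0.33896466, -0.249568  ]), 'torque': array([ 0.00305772, -0.05845084, -0.01052128]), 'grip_width': 0.99929202481856}
top [[-0.01336365 -0.99378753  0.11048876  0.28021465]
 [-0.99986903  0.0142901   0.0075974   0.0462205 ]
 [-0.0091291  -0.11037276 -0.99384834  1.24390916]
 [ 0.          0.          0.          1.        ]] [[468.83704957   0.         277.92889708]
 [  0.         468.83704957 208.26868316]
 [  0.           0.           1.        ]]
scene [[-0.55228875  0.51930078 -0.65215323  1.09148395]
 [ 0.83359948  0.3351561  -0.4390698   0.52025808]
 [-0.00943616 -0.78612791 -0.6179918   0.69860145]
 [ 0.          0.          0.          1.        ]] [[399.16314368   0.         282.90690247]
 [  0.         399.16314368 209.57475668]
 [  0.           0.           1.        ]]
wrist [[ 2.99977036e-01  9.22697640e-01  2.42162842e-01  1.29098562e-01]
 [ 9.53946364e-01 -2.90061110e-01 -7.64910948e-02  6.40624248e-01]
 [-3.36129845e-04  2.53955935e-01 -9.67215731e-01  3.83767807e-01]
 [ 0.00000000e+00  0.00000000e+00  0.00000000e+00  1.00000000e+00]] [[349.11333176   0.         276.46067194]
 [  0.         349.11333176 206.94902577]
 [  0.           0.           1.        ]]
```

View pics/top0.png

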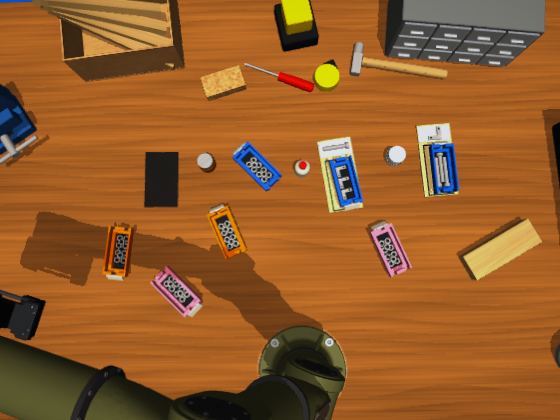

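View pics/scene0.png

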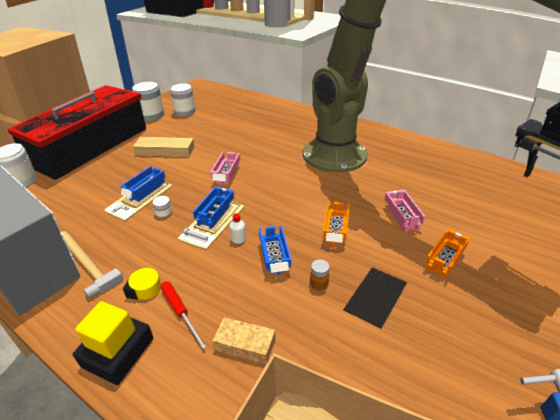

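The top view shows the nut tote (blue, nuts) at (257,166). The bracket tote is at (342,180) on the bay with the bolt sample, and the bolt tote is at (440,167) on the bay with the L sample. The mat is at (162,179), the jar at (205,161), the bottle at (302,167) and the tin at (396,155). The look-alikes for the nut tote are orange at (118,250) and (227,231), and pink at (177,291) and (389,248). I'm choosing the blue one and checking it in a close crop.

```bash
python3 - <<'E'
from h import *
crop('top0',220,120,350,220,6,'c1'); crop('top0',310,110,470,220,5,'c2')
E
```

```text
(no output)
```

View pics/c1.png

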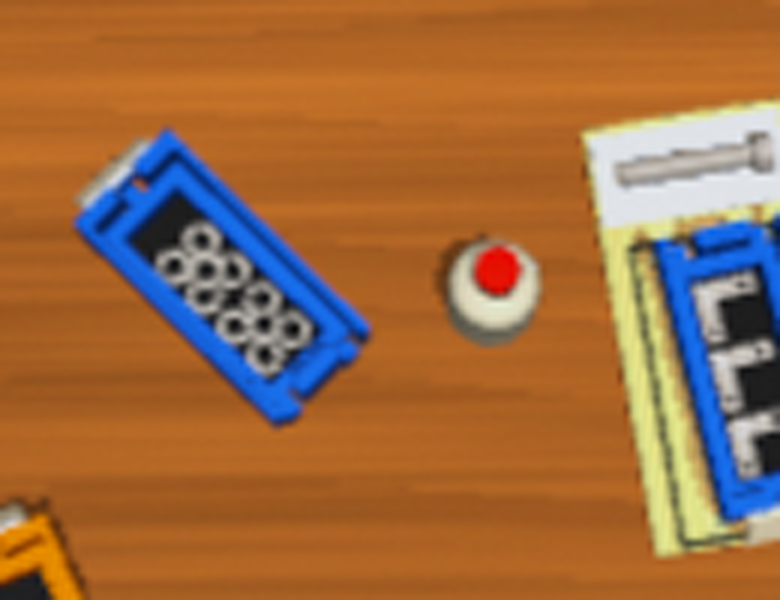

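View pics/c2.png

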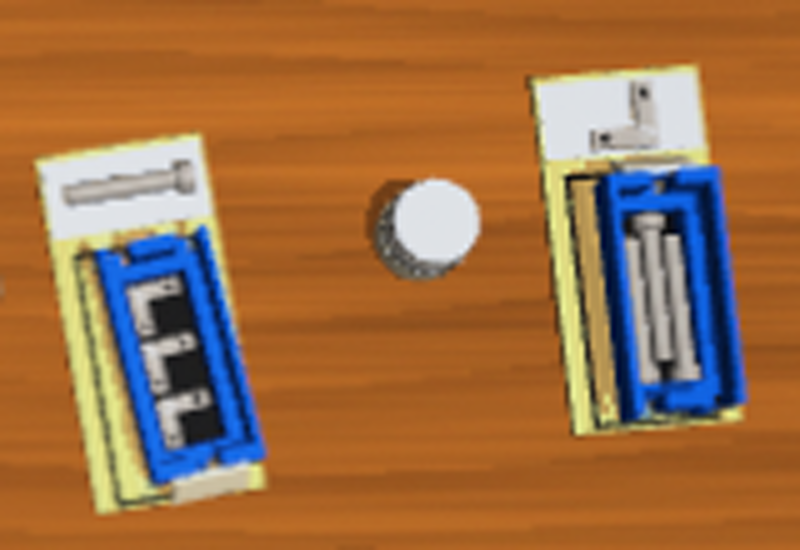

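```bash
cat >> h.py <<'E'
from scipy.optimize import least_squares
def fit(d,uv,L,W,z,cx=0):
    # uv order: +x+y, +x-y, -x-y, -x+y corners
    loc=np.array([[L/2,W/2],[L/2,-W/2],[-L/2,-W/2],[-L/2,W/2]])+[cx,0]
    m=w(d,uv,z)[:,:2]; v=m[0]+m[1]-m[2]-m[3]; a=np.arctan2(v[1],v[0])
    def P(q):
        c,s=np.cos(q[2]),np.sin(q[2]); return np.c_[loc@np.array([[c,s],[-s,c]])+q[:2],np.full(4,z)]
    r=least_squares(lambda q:(px(d,P(q))-uv).ravel(),[*m.mean(0)-cx*np.array([np.cos(a),np.sin(a)]),a])
    return r.x.round(4), np.abs(r.fun).max().round(2)
E
python3 - <<'E'
from h import *
d=load('top0')
f=lambda pts,s,o:(np.array(pts)+.5)/s-.5+np.array(o)
o1=(6,(220,120));o2=(5,(310,110))
print('nut',fit(d,f([(78,222),(168,130),(368,333),(282,425)],*o1),.124,.058,.05))
print('brk',fit(d,f([(265,460),(160,484),(97,248),(205,228)],*o2),.124,.058,.056))
print('blt',fit(d,f([(603,175),(718,168),(745,404),(622,424)],*o2),.124,.058,.056))
print('boltbay',fit(d,f([(37,160),(200,134),(267,490),(98,513)],*o2),.195,.09,.006,.0263))
print('brkbay',fit(d,f([(530,77),(695,66),(743,418),(575,435)],*o2),.195,.09,.006,.0263))
print('mat',fit(d,np.array([(146,152.),(179,152),(178,206),(144,206)]),.15,.09,.004))
print('jar,bot,tin',w(d,[(205,160),(302,165),(396.5,153.5)],[.06,.08,.045]))
E
```

```text
nut (array([0.5246, 0.1085, 0.7703]), np.float64(0.84))
brk (array([ 0.4815, -0.1201, -2.9222]), np.float64(0.75))
blt (array([ 0.5105, -0.3739,  0.0511]), np.float64(1.88))
boltbay (array([ 0.4814, -0.1146,  0.1455]), np.float64(0.4))
brkbay (array([ 0.5186, -0.3753,  0.0752]), np.float64(0.38))
mat (array([ 0.5023,  0.3674, -0.0129]), np.float64(0.57))
jar,bot,tin [[ 0.53966609  0.24150834  0.06      ]
 [ 0.51858447 -0.00708905  0.08      ]
 [ 0.55270951 -0.25564523  0.045     ]]
```

{"name": "carry_out", "arguments": {
  "motion": [
    [[0.255,-0.27,0],-1.1],
    [[0.255,-0.27,0],-1.1],
    [[0.255,-0.27,0],-1.1],
    [[0.255,-0.27,0],-1.1],
    [[0.255,-0.27,0],-1.1],
    [[0.255,-0.27,0],-1.1],
    [[0.255,-0.27,0],-1.1],
    [[0.255,-0.27,0],-1.1],
    [[0.2865,-0.7395,0],-2.617],
    [[0.2865,-0.7395,0],-2.617],
    [[0.2865,-0.7395,0],-2.617],
    [[0.2865,-0.7395,0],-2.617],
    [[0.2865,-0.7395,0],-2.617],
    [[0.2865,-0.7395,0],-2.617],
    [[0.2865,-0.7395,0],-2.617],
    [[0.2865,-0.7395,0],-2.617],
    [[0.2865,-0.7395,0],-2.617],
    [[0.2865,-0.7395,0],-2.617],
    [[0.2865,-0.7395,0],-2.617],
    [[0.2865,-0.7395,0],-2.617]
  ],
  "grip": -1,
  "squeeze": 40
}}

```text
time: 2.15
position: [0.4816, -0.1186, 0.2224]
tool_rot: [-2.453, 1.962, 0.001]
ft_force: [0.6, 0.0, -0.1]
grip_width: 1.0
```

{"name": "carry_out", "arguments": {
  "motion": [
    [[0,0,0],0],
    [[0,0,0],0],
    [[0,0,0],0]
  ]
}}

```text
time: 2.45
position: [0.4817, -0.1181, 0.2225]
tool_rot: [2.455, -1.961, -0.0]
ft_force: [-0.3, -0.1, -0.6]
grip_width: 1.0
```

```bash
python3 - <<'E'
from h import *
shot('wrist','w1'); s=get_state(); print(s['position'],s['joint_positions'])
from scipy.spatial.transform import Rotation as R
m=R.from_rotvec(s['tool_rot']).as_matrix(); print(m, np.arctan2(m[1,0],m[0,0]))
E
```

```text
[ 0.48170611 -0.11844402  0.22255751] [-0.50473492 -0.03367044  0.68499287  1.8441558   0.02192503  1.32366013
 -1.17396337]
[[ 2.20394525e-01 -9.75410810e-01 -7.83666652e-05]
 [-9.75410810e-01 -2.20394529e-01  5.59300700e-05]
 [-7.18263792e-05  6.41130112e-05 -9.99999995e-01]] -1.3485774037760758
```

View pics/w1.png

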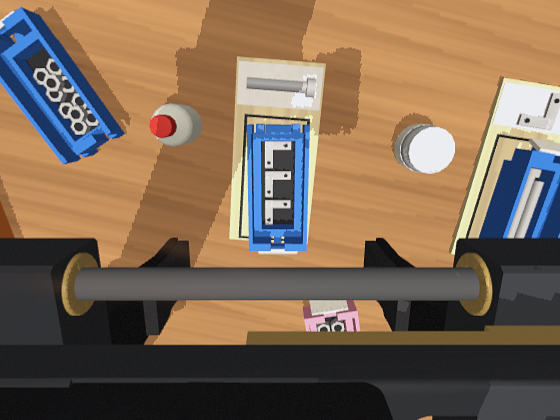

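The wrist view shows the bracket tote, with rim corners near (249,126), (308,126), (306,250) and (246,249), and its label at the bottom. The bolt sample is at (282,86) and the board corners at (237,57), (326,65) and (231,239).

```bash
python3 - <<'E'
from h import *
crop('w1',215,45,345,265,2.7,'c3')
E
```

```text
(no output)
```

View pics/c3.png

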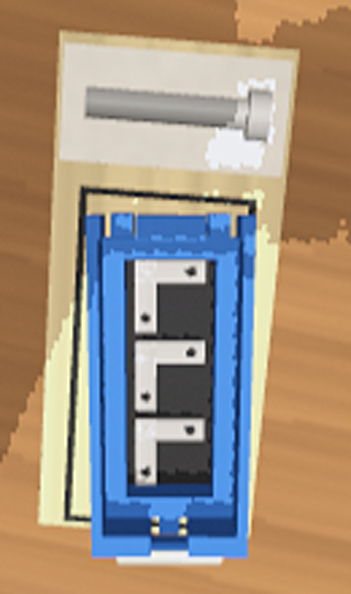

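```bash
python3 - <<'E'
from h import *
d=load('w1'); f=lambda p:(np.array(p)+.5)/2.7-.5+np.array((215,45))
print(fit(d,f([(247,556),(93,556),(87,215),(255,213)]),.124,.058,.056))
b=w(d,f([(62,32),(299,48),(40,524),(82,188),(256,204),(67,518)]),.006)[:,:2]; print(b)
n=lambda i,j:np.linalg.norm(b[i]-b[j]); print(n(0,1),n(0,2),n(3,4),n(3,5))
v=b[0]-b[2];print(np.arctan2(v[1],v[0]),(b[4]+b[5])/2,(b[1]+b[2])/2)
E
```

```text
(array([ 0.4817, -0.1191, -2.919 ]), np.float64(0.64))
[[ 0.59664993 -0.05151091]
 [ 0.61080395 -0.13919564]
 [ 0.40379066 -0.08003833]
 [ 0.54314335 -0.06998199]
 [ 0.55223277 -0.13734855]
 [ 0.40897933 -0.0907122 ]]
0.08881975295425755 0.19495771915511628 0.06797699081647737 0.1357561266997875
0.14685349055174693 [ 0.48060605 -0.11403038] [ 0.5072973  -0.10961699]
```

{"name": "carry_out", "arguments": {
  "motion": [
    [[0,0,-0.04],0],
    [[0,0,-0.08],0],
    [[0,0,-0.12],0],
    [[0,0,-0.15],0],
    [[0,0,-0.17],0],
    [[0,0,-0.185],0],
    [[0,0,-0.197],0],
    [[0,0,-0.197],0],
    [[0,0,-0.197],0]
  ]
}}

```text
time: 3.4
position: [0.4819, -0.1194, 0.0259]
tool_rot: [2.452, -1.964, 0.001]
ft_force: [-0.3, 0.2, 0.5]
grip_width: 1.002
```

{"name": "carry_out", "arguments": {
  "motion": [
    [[0,0,0],0],
    [[0,0,0],0],
    [[0,0,0],0],
    [[0,0,0],0],
    [[0,0,0],0],
    [[0,0,0],0]
  ],
  "grip": 1,
  "squeeze": 40
}}

```text
time: 4.0
position: [0.4818, -0.1194, 0.0258]
tool_rot: [-2.451, 1.964, -0.0]
ft_force: [-0.4, 0.4, 2.0]
grip_width: 0.663
```

{"name": "carry_out", "arguments": {
  "motion": [
    [[0,0,0.01],0],
    [[0,0,0.025],0],
    [[0,0,0.045],0],
    [[0,0,0.07],0],
    [[0,0,0.1],0],
    [[0,0,0.13],0],
    [[0,0,0.16],0],
    [[0,0,0.16],0],
    [[0,0,0.16],0]
  ]
}}

```text
time: 4.9
position: [0.4814, -0.1195, 0.1857]
tool_rot: [-2.451, 1.964, -0.0]
ft_force: [-0.8, -0.2, -3.2]
grip_width: 0.66
```

{"name": "carry_out", "arguments": {
  "motion": [
    [[0.0005,0.012,0],0],
    [[0.0015,0.035,0],0],
    [[0.003,0.07,0],0],
    [[0.0045,0.11,0],-0.03],
    [[0.006,0.15,0],-0.06],
    [[0.008,0.19,0],-0.1],
    [[0.01,0.23,0],-0.13],
    [[0.012,0.27,0],-0.16],
    [[0.013,0.31,0],-0.2],
    [[0.015,0.35,0],-0.2],
    [[0.0165,0.39,0],-0.2],
    [[0.018,0.43,0],-0.2],
    [[0.0195,0.463,0],-0.2],
    [[0.0205,0.48,0],-0.2],
    [[0.0205,0.486,0],-0.2],
    [[0.0205,0.486,0],-0.2],
    [[0.0205,0.486,0],-0.2]
  ]
}}

```text
time: 6.6
position: [0.5027, 0.3641, 0.1853]
tool_rot: [2.239, -2.201, 0.002]
ft_force: [0.6, -1.1, -2.2]
grip_width: 0.665
```

{"name": "carry_out", "arguments": {
  "motion": [
    [[0,0,-0.02],0],
    [[0,0,-0.05],0],
    [[0,0,-0.08],0],
    [[0,0,-0.11],0],
    [[0,0,-0.13],0],
    [[0,0,-0.145],0],
    [[0,0,-0.152],0],
    [[0,0,-0.158],0],
    [[0,0,-0.161],0],
    [[0,0,-0.161],0],
    [[0,0,-0.161],0]
  ]
}}

```text
time: 7.7
position: [0.5026, 0.367, 0.0254]
tool_rot: [-2.242, 2.198, -0.0]
ft_force: [-0.2, 0.1, -2.8]
grip_width: 0.661
```

{"name": "carry_out", "arguments": {
  "motion": [
    [[0,0,0],0],
    [[0,0,0],0],
    [[0,0,0],0],
    [[0,0,0],0],
    [[0,0,0],0]
  ],
  "grip": -1
}}

```text
time: 8.2
position: [0.5022, 0.3666, 0.0248]
tool_rot: [-2.243, 2.199, -0.0]
ft_force: [0.8, 0.3, -0.3]
grip_width: 0.974
```

{"name": "carry_out", "arguments": {
  "motion": [
    [[0,0,0.01],0],
    [[0,0,0.03],0],
    [[0,0,0.07],0],
    [[0,0,0.11],0],
    [[0,0,0.15],0],
    [[0,0,0.19],0],
    [[0,0,0.2],0],
    [[0,0,0.2],0]
  ]
}}

```text
time: 9.0
position: [0.5033, 0.3672, 0.2277]
tool_rot: [-2.239, 2.196, -0.0]
ft_force: [0.0, -0.4, -0.8]
grip_width: 1.0
```

{"name": "carry_out", "arguments": {
  "motion": [
    [[0.001,-0.03,0],0],
    [[0.002,-0.08,0],0],
    [[0.003,-0.13,0],0],
    [[0.004,-0.18,0],0],
    [[0.005,-0.23,0],0],
    [[0.006,-0.28,0],0.03],
    [[0.007,-0.33,0],0.03],
    [[0.008,-0.38,0],0.03],
    [[0.009,-0.43,0],0.03],
    [[0.009,-0.48,0],0.03],
    [[0.01,-0.53,0],0.03],
    [[0.01,-0.58,0],0.03],
    [[0.01,-0.63,0],0.03],
    [[0.01,-0.68,0],0.03],
    [[0.01,-0.72,0],0.03],
    [[0.01,-0.741,0],0.03],
    [[0.01,-0.741,0],0.03],
    [[0.01,-0.741,0],0.03],
    [[0.01,-0.741,0],0.03],
    [[0.01,-0.741,0],0.03]
  ]
}}

```text
time: 11.0
position: [0.5127, -0.3726, 0.2242]
tool_rot: [-2.278, 2.162, 0.002]
ft_force: [0.5, -0.3, -0.0]
grip_width: 0.999
```

```bash
python3 - <<'E'
from h import *
shot('wrist','w2'); s=get_state(); print(s['position'],s['tool_rot'],s['joint_positions'])
crop('w2',130,20,430,270,2.6,'c4')
E
```

```text
[ 0.51273051 -0.3728038   0.22444015] [-2.27796047e+00  2.16219699e+00  8.27965512e-04] [-0.07140087  0.36790491  0.85313706  1.51761997 -0.28026759  1.38366604
 -0.71772998]
```

View pics/c4.png

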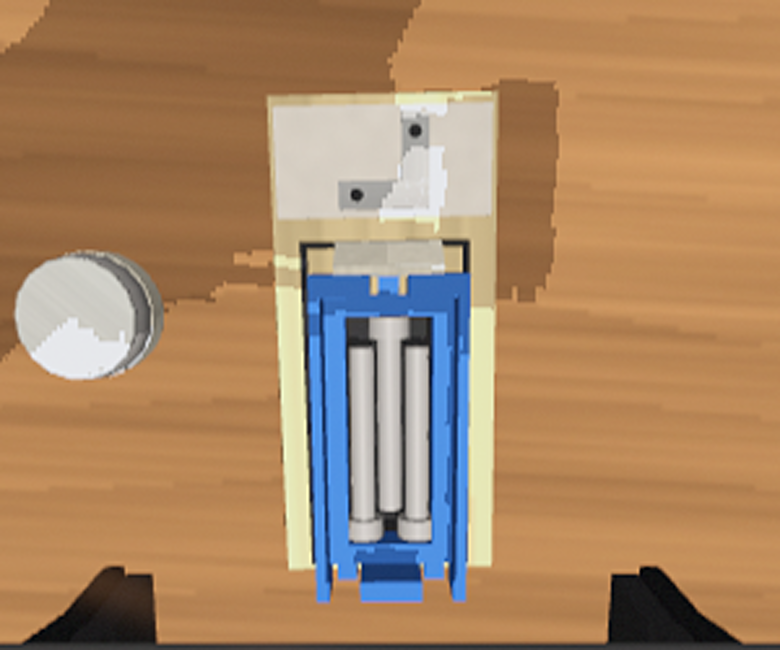

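The bolt tote is below the gripper. Its crop rim corners are (307,277), (470,275), (466,600) and (318,601), with the label towards the L sample. The board corners are (268,96), (497,91), (491,566) and (290,570).

```bash
python3 - <<'E'
from h import *
d=load('w2'); f=lambda p:(np.array(p)+.5)/2.6-.5+np.array((130,20))
print(fit(d,f([(307,277),(470,275),(466,600),(318,601)]),.124,.058,.056))
print(fit(d,f([(268,96),(497,91),(491,566),(290,570)]),.195,.09,.006,.0265))
E
```

```text
(array([ 0.5113, -0.3752,  0.065 ]), np.float64(0.69))
(array([ 0.5165, -0.3742,  0.0712]), np.float64(0.47))
```

{"name": "carry_out", "arguments": {
  "motion": [
    [[-0.001,-0.002,-0.04],0.012],
    [[-0.001,-0.002,-0.08],0.012],
    [[-0.001,-0.002,-0.12],0.012],
    [[-0.001,-0.002,-0.15],0.012],
    [[-0.001,-0.002,-0.17],0.012],
    [[-0.001,-0.002,-0.185],0.012],
    [[-0.001,-0.002,-0.198],0.012],
    [[-0.001,-0.002,-0.198],0.012],
    [[-0.001,-0.002,-0.198],0.012]
  ]
}}

```text
time: 11.95
position: [0.5116, -0.3767, 0.0273]
tool_rot: [-2.289, 2.151, -0.002]
ft_force: [-0.1, -0.7, 0.3]
grip_width: 1.0
```

{"name": "carry_out", "arguments": {
  "motion": [
    [[0,0,0],0],
    [[0,0,0],0],
    [[0,0,0],0],
    [[0,0,0],0],
    [[0,0,0],0],
    [[0,0,0],0]
  ],
  "grip": 1
}}

```text
time: 12.55
position: [0.5113, -0.3762, 0.0268]
tool_rot: [-2.289, 2.151, 0.0]
ft_force: [-0.8, 0.2, 2.5]
grip_width: 0.662
```

{"name": "carry_out", "arguments": {
  "motion": [
    [[0,0,0.01],0],
    [[0,0,0.025],0],
    [[0,0,0.045],0],
    [[0,0,0.07],0],
    [[0,0,0.1],0],
    [[0,0,0.13],0],
    [[0,0,0.16],0],
    [[0,0,0.16],0],
    [[0,0,0.16],0]
  ]
}}

```text
time: 13.45
position: [0.511, -0.3767, 0.1872]
tool_rot: [-2.288, 2.152, -0.002]
ft_force: [0.2, 0.3, -4.1]
grip_width: 0.661
```

{"name": "carry_out", "arguments": {
  "motion": [
    [[-0.0015,0.012,0],0],
    [[-0.004,0.035,0],0.01],
    [[-0.008,0.07,0],0.03],
    [[-0.012,0.11,0],0.05],
    [[-0.017,0.15,0],0.07],
    [[-0.022,0.19,0],0.085],
    [[-0.026,0.225,0],0.085],
    [[-0.029,0.25,0],0.085],
    [[-0.03,0.26,0],0.085],
    [[-0.03,0.2625,0],0.085],
    [[-0.03,0.2625,0],0.085],
    [[-0.03,0.2625,0],0.085],
    [[-0.03,0.2625,0],0.085]
  ]
}}

```text
time: 14.75
position: [0.481, -0.1155, 0.1865]
tool_rot: [2.375, -2.055, 0.001]
ft_force: [-0.2, 0.1, -4.1]
grip_width: 0.667
```

{"name": "carry_out", "arguments": {
  "motion": [
    [[0,0,-0.02],0],
    [[0,0,-0.05],0],
    [[0,0,-0.08],0],
    [[0,0,-0.11],0],
    [[0,0,-0.13],0],
    [[0,0,-0.145],0],
    [[0,0,-0.152],0],
    [[0,0,-0.157],0],
    [[0,0,-0.16],0],
    [[0,0,-0.16],0],
    [[0,0,-0.16],0]
  ]
}}

```text
time: 15.85
position: [0.4817, -0.114, 0.0272]
tool_rot: [-2.378, 2.052, -0.002]
ft_force: [0.1, -0.7, -2.6]
grip_width: 0.663
```

{"name": "carry_out", "arguments": {
  "motion": [
    [[0,0,0],0],
    [[0,0,0],0],
    [[0,0,0],0],
    [[0,0,0],0],
    [[0,0,0],0]
  ],
  "grip": -1
}}

```text
time: 16.35
position: [0.4813, -0.1139, 0.0267]
tool_rot: [-2.378, 2.052, -0.0]
ft_force: [-0.3, -0.2, 1.0]
grip_width: 0.975
```

{"name": "carry_out", "arguments": {
  "motion": [
    [[0,0,0.01],0],
    [[0,0,0.03],0],
    [[0,0,0.07],0],
    [[0,0,0.11],0],
    [[0,0,0.15],0],
    [[0,0,0.19],0],
    [[0,0,0.2],0],
    [[0,0,0.2],0]
  ]
}}

```text
time: 17.15
position: [0.4823, -0.1143, 0.2288]
tool_rot: [-2.376, 2.051, -0.005]
ft_force: [1.0, -0.2, -0.3]
grip_width: 1.001
```

```bash
python3 - <<'E'
from h import *
shot('wrist','w3'); shot('top','top3'); s=get_state(); print(s['position'],s['tool_rot'])
a=cv2.resize(load('w3')['pixels'][20:270,150:410],None,fx=2.2,fy=2.2,interpolation=cv2.INTER_CUBIC)
cv2.imwrite('pics/c5.png',a)
E
```

```text
[ 0.48041272 -0.1138222   0.22570532] [ 2.37775893e+00 -2.05208276e+00 -1.78907114e-03]
```

View pics/c5.png

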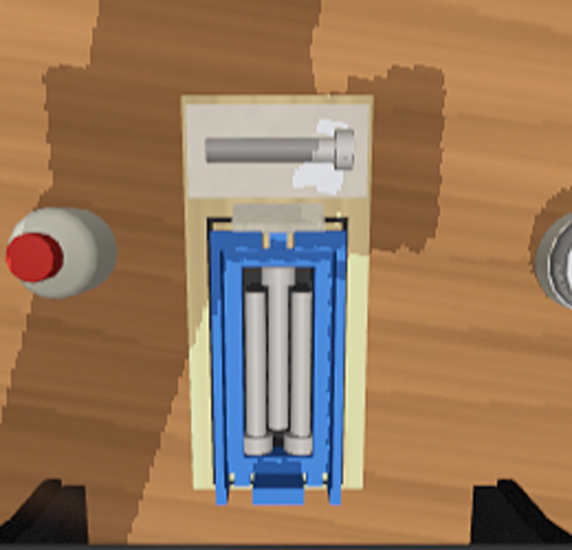

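The bolt tote is square inside the outline, its crop rim running (210,233) to (340,503), with the label end towards the bolt sample. Next is the bracket tote on the mat.

{"name": "carry_out", "arguments": {
  "motion": [
    [[0.001,0.03,0],-0.127],
    [[0.003,0.08,0],-0.127],
    [[0.006,0.13,0],-0.127],
    [[0.008,0.18,0],-0.127],
    [[0.01,0.23,0],-0.127],
    [[0.012,0.28,0],-0.127],
    [[0.015,0.33,0],-0.127],
    [[0.017,0.38,0],-0.127],
    [[0.02,0.43,0],-0.127],
    [[0.022,0.47,0],-0.127],
    [[0.022,0.4805,0],-0.127],
    [[0.022,0.4805,0],-0.127],
    [[0.022,0.4805,0],-0.127],
    [[0.022,0.4805,0],-0.127]
  ]
}}

```text
time: 18.65
position: [0.5038, 0.3638, 0.2262]
tool_rot: [2.239, -2.202, 0.001]
ft_force: [-0.4, 0.7, 0.2]
grip_width: 0.995
```

```bash
python3 - <<'E'
from h import *
d=load('w3'); f=lambda p:(np.array(p)+.5)/2.2-.5+np.array((150,20))
print('bolt',fit(d,f([(210,233),(348,232),(340,503),(217,503)]),.124,.058,.056))
print('bay',fit(d,f([(181,95),(373,96),(361,490),(194,491)]),.195,.09,.006,.0265))
shot('wrist','w4'); s=get_state(); print(s['position'],s['tool_rot'])
a=cv2.resize(load('w4')['pixels'][20:270,150:410],None,fx=2.2,fy=2.2,interpolation=cv2.INTER_CUBIC)
cv2.imwrite('pics/c6.png',a)
E
```

```text
bolt (array([ 0.4819, -0.1138,  0.146 ]), np.float64(0.96))
bay (array([ 0.4802, -0.1133,  0.1472]), np.float64(0.76))
[0.50385209 0.36413134 0.22656421] [ 2.23928729e+00 -2.20265725e+00  7.42400976e-04]
```

View pics/c6.png

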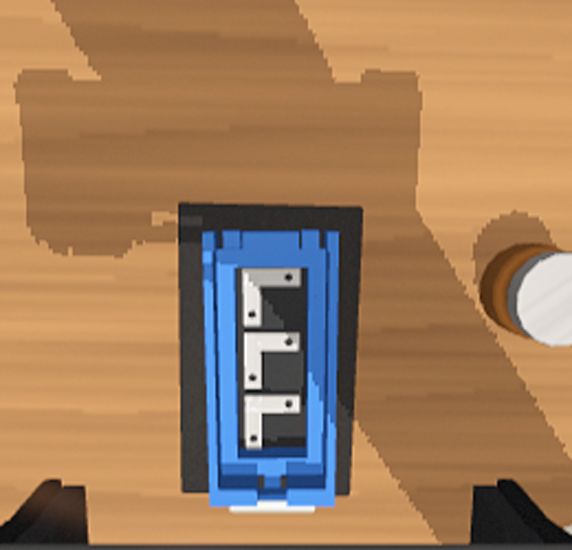

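The bracket tote stands on the mat, centred between the fingers (crop rim (203,233) to (336,506)). I'll grasp it.

{"name": "carry_out", "arguments": {
  "motion": [
    [[-0.001,0,-0.04],0],
    [[-0.001,0,-0.08],0],
    [[-0.001,0,-0.12],0],
    [[-0.001,0,-0.15],0],
    [[-0.001,0,-0.175],0],
    [[-0.001,0,-0.19],0],
    [[-0.001,0,-0.201],0],
    [[-0.001,0,-0.201],0],
    [[-0.001,0,-0.201],0]
  ]
}}

```text
time: 19.6
position: [0.5029, 0.3668, 0.0267]
tool_rot: [-2.242, 2.199, -0.0]
ft_force: [0.1, 0.0, -0.6]
grip_width: 0.995
```

{"name": "carry_out", "arguments": {
  "motion": [
    [[0,0,0],0],
    [[0,0,0],0],
    [[0,0,0],0],
    [[0,0,0],0],
    [[0,0,0],0],
    [[0,0,0],0]
  ],
  "grip": 1
}}

```text
time: 20.2
position: [0.5022, 0.3667, 0.0258]
tool_rot: [-2.243, 2.199, 0.0]
ft_force: [-0.1, -0.1, 1.9]
grip_width: 0.658
```

{"name": "carry_out", "arguments": {
  "motion": [
    [[0,0,0.01],0],
    [[0,0,0.025],0],
    [[0,0,0.045],0],
    [[0,0,0.07],0],
    [[0,0,0.1],0],
    [[0,0,0.13],0],
    [[0,0,0.16],0],
    [[0,0,0.16],0],
    [[0,0,0.16],0]
  ]
}}

```text
time: 21.1
position: [0.5023, 0.3666, 0.1865]
tool_rot: [-2.242, 2.199, -0.0]
ft_force: [-0.5, 0.5, -3.4]
grip_width: 0.666
```

{"name": "carry_out", "arguments": {
  "motion": [
    [[0,-0.012,0],0],
    [[0.001,-0.035,0],0],
    [[0.0015,-0.07,0],0],
    [[0.002,-0.115,0],0],
    [[0.003,-0.16,0],0],
    [[0.004,-0.205,0],0.01],
    [[0.005,-0.25,0],0.02],
    [[0.006,-0.295,0],0.03],
    [[0.0065,-0.34,0],0.04],
    [[0.0075,-0.385,0],0.053],
    [[0.0085,-0.43,0],0.053],
    [[0.0095,-0.475,0],0.053],
    [[0.01,-0.52,0],0.053],
    [[0.011,-0.565,0],0.053],
    [[0.012,-0.61,0],0.053],
    [[0.013,-0.655,0],0.053],
    [[0.0135,-0.695,0],0.053],
    [[0.0145,-0.723,0],0.053],
    [[0.0145,-0.738,0],0.053],
    [[0.0145,-0.741,0],0.053]
  ]
}}

```text
time: 23.1
position: [0.5134, -0.3772, 0.1838]
tool_rot: [2.293, -2.143, -0.004]
ft_force: [-0.3, -0.7, -1.8]
grip_width: 0.66
```

{"name": "carry_out", "arguments": {
  "motion": [
    [[0,0,0],0],
    [[0,0,-0.02],0],
    [[0,0,-0.05],0],
    [[0,0,-0.08],0],
    [[0,0,-0.11],0],
    [[0,0,-0.13],0],
    [[0,0,-0.13],0],
    [[0,0,-0.13],0]
  ]
}}

```text
time: 23.9
position: [0.517, -0.3731, 0.0558]
tool_rot: [-2.302, 2.137, 0.001]
ft_force: [-0.0, 0.1, -2.7]
grip_width: 0.66
```

{"name": "carry_out", "arguments": {
  "motion": [
    [[0,-0.001,-0.012],0],
    [[0,-0.001,-0.019],0],
    [[0,-0.001,-0.024],0],
    [[0,-0.001,-0.028],0],
    [[0,-0.001,-0.028],0],
    [[0,-0.001,-0.028],0]
  ]
}}

```text
time: 24.5
position: [0.5168, -0.3757, 0.0279]
tool_rot: [-2.301, 2.139, -0.001]
ft_force: [-1.1, -0.1, -0.1]
grip_width: 0.664
```

{"name": "carry_out", "arguments": {
  "motion": [
    [[0,0,0],0],
    [[0,0,0],0],
    [[0,0,0],0],
    [[0,0,0],0],
    [[0,0,0],0]
  ],
  "grip": -1
}}

```text
time: 25.0
position: [0.5167, -0.3755, 0.0277]
tool_rot: [2.301, -2.139, 0.0]
ft_force: [-1.0, 0.8, 1.4]
grip_width: 0.976
```

{"name": "carry_out", "arguments": {
  "motion": [
    [[0,0,0.01],0],
    [[0,0,0.03],0],
    [[0,0,0.07],0],
    [[0,0,0.11],0],
    [[0,0,0.15],0],
    [[0,0,0.19],0],
    [[0,0,0.198],0],
    [[0,0,0.198],0],
    [[0,0,0.198],0]
  ]
}}

```text
time: 25.9
position: [0.5162, -0.3749, 0.2247]
tool_rot: [2.301, -2.139, -0.002]
ft_force: [0.5, -0.4, -0.9]
grip_width: 0.999
```

```bash
python3 - <<'E'
from h import *
shot('wrist','w5'); s=get_state(); print(s['position'],s['tool_rot'])
a=cv2.resize(load('w5')['pixels'][20:270,150:410],None,fx=2.2,fy=2.2,interpolation=cv2.INTER_CUBIC)
cv2.imwrite('pics/c7.png',a)
E
```

```text
[ 0.51596173 -0.37468666  0.22396154] [ 2.30056044 -2.13863994 -0.00415137]
```

View pics/c7.png

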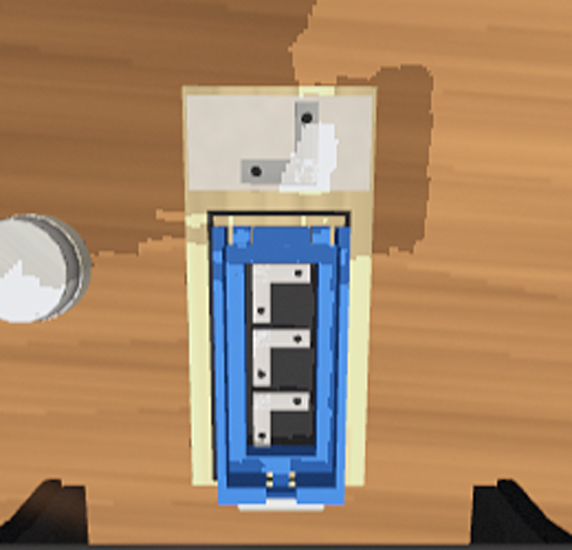

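The bracket tote is square on its bay (crop rim (212,228) to (343,504)). Now the nut tote.

{"name": "carry_out", "arguments": {
  "motion": [
    [[0,0.03,0],0.1],
    [[0,0.08,0],0.2],
    [[0.001,0.13,0],0.3],
    [[0.002,0.18,0],0.4],
    [[0.004,0.23,0],0.5],
    [[0.005,0.28,0],0.6],
    [[0.006,0.33,0],0.697],
    [[0.007,0.38,0],0.697],
    [[0.0086,0.43,0],0.697],
    [[0.0086,0.47,0],0.697],
    [[0.0086,0.483,0],0.697],
    [[0.0086,0.483,0],0.697],
    [[0.0086,0.483,0],0.697],
    [[0.0086,0.483,0],0.697],
    [[0.0086,0.483,0],0.697]
  ]
}}

```text
time: 27.45
position: [0.5254, 0.1054, 0.2256]
tool_rot: [2.891, -1.23, 0.0]
ft_force: [0.6, -1.0, -0.0]
grip_width: 0.999
```

```bash
python3 - <<'E'
from h import *
d=load('w5'); f=lambda p:(np.array(p)+.5)/2.2-.5+np.array((150,20))
print('brk',fit(d,f([(344,503),(219,503),(211,228),(350,226)]),.124,.058,.056))
print('bay',fit(d,f([(182,87),(377,87),(364,484),(193,485)]),.195,.09,.006,.0265))
shot('wrist','w6'); s=get_state(); print(s['position'],s['tool_rot'])
a=cv2.resize(load('w6')['pixels'][20:270,150:410],None,fx=2.2,fy=2.2,interpolation=cv2.INTER_CUBIC)
cv2.imwrite('pics/c8.png',a)
E
```

```text
brk (array([ 0.517 , -0.3752, -3.0636]), np.float64(0.6))
bay (array([ 0.5166, -0.3742,  0.0714]), np.float64(0.63))
[0.52539744 0.10578104 0.2256711 ] [ 2.89115985e+00 -1.22895231e+00  3.16039251e-04]
```

View pics/c8.png

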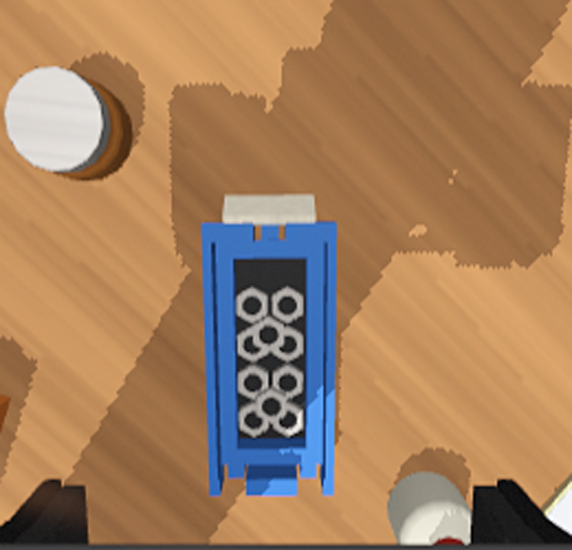

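The crop shows the nut tote (blue, hexagon nuts), with rim corners (203,224), (336,224), (334,495) and (210,495), label at the top. The bottle is at (430,510), clear of the fingers.

```bash
python3 - <<'E'
from h import *
d=load('w6'); f=lambda p:(np.array(p)+.5)/2.2-.5+np.array((150,20))
print('nut',fit(d,f([(203,224),(336,224),(334,495),(210,495)]),.124,.058,.05))
s=get_state()['tool_rot'];print(2*np.arctan2(s[1],s[0]))
E
```

```text
nut (array([0.5245, 0.1097, 0.7718]), np.float64(0.7))
-0.8038639717718558
```

{"name": "carry_out", "arguments": {
  "motion": [
    [[0,0.002,-0.04],0.004],
    [[0,0.002,-0.08],0.004],
    [[0,0.002,-0.12],0.004],
    [[0,0.002,-0.155],0.004],
    [[0,0.002,-0.18],0.004],
    [[0,0.002,-0.195],0.004],
    [[0,0.002,-0.205],0.004],
    [[0,0.002,-0.205],0.004],
    [[0,0.002,-0.205],0.004],
    [[0,0.002,-0.205],0.004]
  ]
}}

```text
time: 28.5
position: [0.5264, 0.1099, 0.022]
tool_rot: [-2.894, 1.218, -0.003]
ft_force: [-0.4, -0.9, -0.0]
grip_width: 0.997
```

{"name": "carry_out", "arguments": {
  "motion": [
    [[0,0,0],0],
    [[0,0,0],0],
    [[0,0,0],0],
    [[0,0,0],0],
    [[0,0,0],0],
    [[0,0,0],0]
  ],
  "grip": 1
}}

```text
time: 29.1
position: [0.5251, 0.1097, 0.0207]
tool_rot: [-2.895, 1.219, 0.0]
ft_force: [-0.5, 0.1, 2.1]
grip_width: 0.662
```

{"name": "carry_out", "arguments": {
  "motion": [
    [[0,0,0.01],0],
    [[0,0,0.025],0],
    [[0,0,0.045],0],
    [[0,0,0.07],0],
    [[0,0,0.1],0],
    [[0,0,0.13],0],
    [[0,0,0.165],0],
    [[0,0,0.18],0],
    [[0,0,0.18],0],
    [[0,0,0.18],0]
  ]
}}

```text
time: 30.1
position: [0.5245, 0.1094, 0.1996]
tool_rot: [2.895, -1.219, -0.002]
ft_force: [0.6, 0.1, -4.3]
grip_width: 0.669
```

{"name": "carry_out", "arguments": {
  "motion": [
    [[-0.002,-0.01,0],0.07],
    [[-0.004,-0.02,0],0.2],
    [[-0.007,-0.035,0],0.34],
    [[-0.01,-0.05,0],0.48],
    [[-0.012,-0.065,0],0.62],
    [[-0.015,-0.08,0],0.76],
    [[-0.018,-0.095,0],0.9],
    [[-0.021,-0.11,0],1.04],
    [[-0.024,-0.125,0],1.18],
    [[-0.027,-0.14,0],1.32],
    [[-0.03,-0.155,0],1.46],
    [[-0.033,-0.17,0],1.6],
    [[-0.035,-0.18,0],1.74],
    [[-0.037,-0.19,0],1.88],
    [[-0.039,-0.2,0],2.02],
    [[-0.04,-0.21,0],2.16],
    [[-0.042,-0.217,0],2.3],
    [[-0.043,-0.221,0],2.42],
    [[-0.043,-0.223,0],2.5],
    [[-0.043,-0.223,0],2.514]
  ]
}}

```text
time: 32.1
position: [0.4808, -0.1137, 0.1985]
tool_rot: [-2.051, -2.376, 0.004]
ft_force: [-0.1, -1.4, -3.6]
grip_width: 0.662
```

{"name": "carry_out", "arguments": {
  "motion": [
    [[0,0,0],0],
    [[0,0,-0.02],0],
    [[0,0,-0.05],0],
    [[0,0,-0.08],0],
    [[0,0,-0.095],0],
    [[0,0,-0.1],0],
    [[0,0,-0.1],0],
    [[0,0,-0.1],0]
  ]
}}

```text
time: 32.9
position: [0.4829, -0.1135, 0.1014]
tool_rot: [2.053, 2.377, 0.001]
ft_force: [0.7, 0.9, -3.3]
grip_width: 0.668
```

```bash
python3 - <<'E'
from h import *
s=get_state(); print(s['position'],s['tool_rot'],2*np.arctan2(s['tool_rot'][1],s['tool_rot'][0]),s['joint_positions'])
shot('scene','s7'); crop('s7',110,130,310,280,4,'c9')
E
```

```text
[ 0.48292572 -0.11346176  0.10135877] [2.05288688e+00 2.37668947e+00 1.31154348e-03] 1.7167369980472884 [-0.42903666  0.09587983  0.64026309  1.99408893 -0.06549603  1.07010816
  1.95715807]
```

View pics/c9.png

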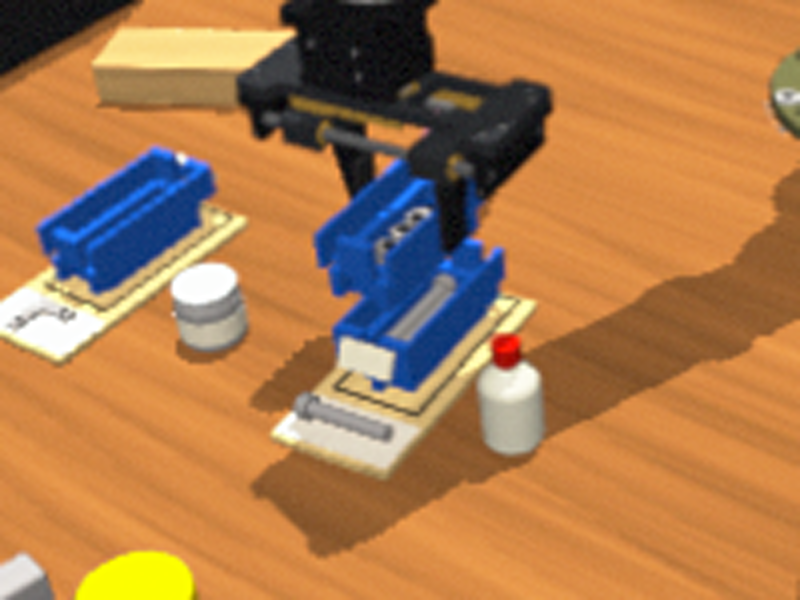

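The nut tote is held level above the bolt tote. Its notched end faces the sample and its label end is opposite. I'll lower it slowly.

{"name": "carry_out", "arguments": {
  "motion": [
    [[-0.001,0,-0.01],0],
    [[-0.001,0,-0.017],0],
    [[-0.001,0,-0.022],0],
    [[-0.001,0,-0.025],0],
    [[-0.001,0,-0.028],0],
    [[-0.001,0,-0.0295],0],
    [[-0.001,0,-0.0295],0],
    [[-0.001,0,-0.0295],0]
  ]
}}

```text
time: 33.75
position: [0.4812, -0.1135, 0.0716]
tool_rot: [-2.053, -2.378, -0.0]
ft_force: [-3.5, 0.3, 3.2]
grip_width: 0.662
```

{"name": "carry_out", "arguments": {
  "motion": [
    [[0,0,0],0],
    [[0,0,0],0],
    [[0,0,0],0],
    [[0,0,0],0],
    [[0,0,0],0]
  ],
  "grip": -1
}}

```text
time: 34.25
position: [0.4813, -0.1134, 0.0711]
tool_rot: [2.053, 2.378, 0.0]
ft_force: [-0.1, -0.3, 0.8]
grip_width: 0.974
```

{"name": "carry_out", "arguments": {
  "motion": [
    [[0,0,0.01],0],
    [[0,0,0.03],0],
    [[0,0,0.07],0],
    [[0,0,0.11],0],
    [[0,0,0.15],0],
    [[0,0,0.18],0],
    [[-0.02,0.1,0.2],0],
    [[-0.03,0.2,0.2],0],
    [[-0.03,0.3,0.2],0],
    [[-0.03,0.4,0.2],0],
    [[-0.03,0.45,0.2],0],
    [[-0.03,0.5,0.2],0],
    [[-0.03,0.5,0.2],0],
    [[-0.03,0.5,0.2],0],
    [[-0.03,0.5,0.2],0],
    [[-0.03,0.5,0.2],0],
    [[-0.03,0.5,0.2],0],
    [[-0.03,0.5,0.2],0],
    [[-0.03,0.5,0.2],0]
  ]
}}

```text
time: 36.15
position: [0.452, 0.385, 0.2715]
tool_rot: [2.055, 2.375, -0.0]
ft_force: [0.2, -0.9, -0.5]
grip_width: 1.0
```

```bash
python3 - <<'E'
from h import *
shot('scene','s8'); shot('top','top8')
a=load('top8')['pixels'][120:220,310:470]; b=load('s8')['pixels'][150:260,100:260]
z=lambda i:cv2.resize(i,(800,int(i.shape[0]*5)),interpolation=cv2.INTER_CUBIC)[:550]
cv2.imwrite('pics/c10.png',z(a)); cv2.imwrite('pics/c11.png',z(b))
E
```

```text
(no output)
```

View pics/c10.png

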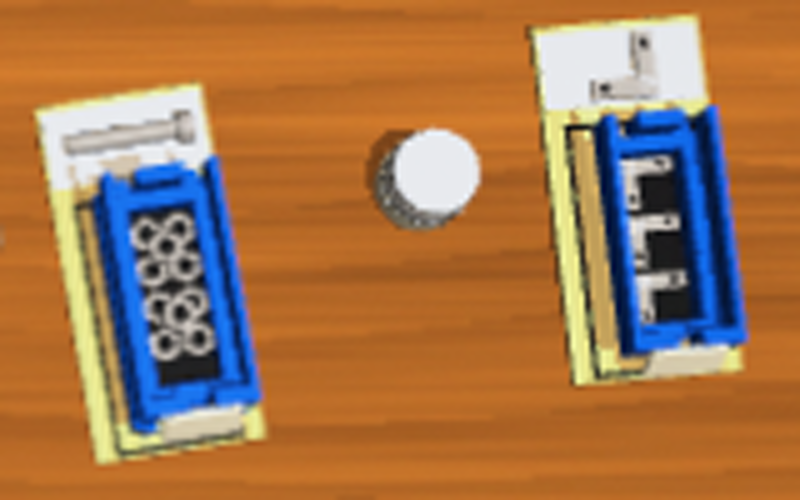

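View pics/c11.png

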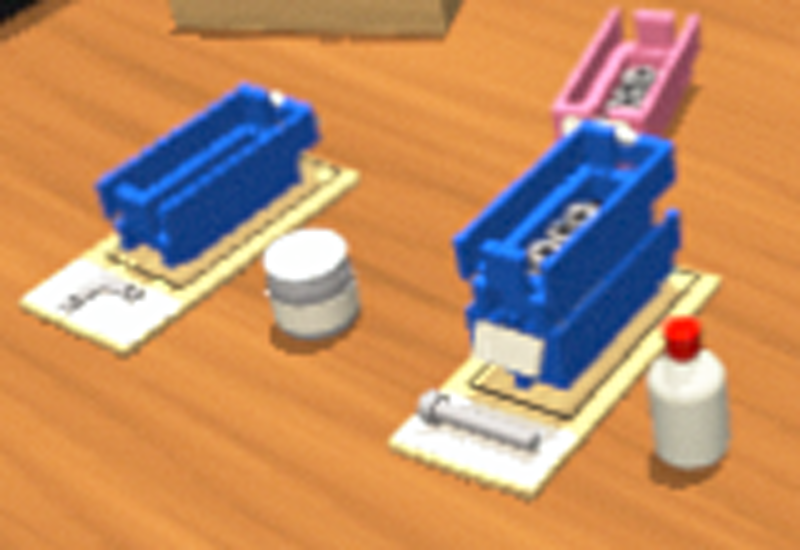

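The top view shows the nut tote at crop (180,295), label at the bottom, on the bolt tote. The bracket tote is on its bay at (672,235). The scene view shows the stack level, with the feet above the rim. One numeric check before handing in.

```bash
python3 - <<'E'
from h import *
d=load('top8'); f=lambda p:(np.array(p)+.5)/5-.5+np.array((310,120))
uv=f([(260,400),(140,432),(101,178),(214,158)])
for z in(.084,.096,.101,.106): print(z,fit(d,uv,.124,.058,z))
# scene: predicted nut rim corners if stacked vs nested, in c11 pixels
s=load('s8'); c,sn=np.cos(.146),np.sin(.146)
L=np.array([[.062,.029],[.062,-.029],[-.062,-.029],[-.062,.029]])@np.array([[c,sn],[-sn,c]])+[.4813,-.1138]
for z in(.101,.084): print(z,((px(s,np.c_[L,np.full(4,z)])-[100,150]+.5)*5-.5).round())
t0,t8=load('top0'),load('top8')
for n,(u,v) in dict(jar=(205,160),bot=(302,165),tin=(396,154)).items():
    q=[cv2.cvtColor(t['pixels'][v-16:v+16,u-16:u+16],6).astype(np.float32) for t in(t0,t8)]; print(n,cv2.phaseCorrelate(*q))
print(get_state()['ft_force'])
E
```

```text
0.084 (array([ 0.4834, -0.1148, -2.9908]), np.float64(2.02))
0.096 (array([ 0.4813, -0.1132, -2.9909]), np.float64(1.75))
0.101 (array([ 0.4804, -0.1125, -2.991 ]), np.float64(1.64))
0.106 (array([ 0.4796, -0.1118, -2.991 ]), np.float64(1.52))
0.101 [[544. 265.]
 [449. 237.]
 [581. 116.]
 [671. 139.]]
0.084 [[548. 292.]
 [454. 263.]
 [584. 141.]
 [673. 165.]]
jar ((0.002984799581001951, 0.04789649188463585), 0.9134586765430868)
bot ((-0.03987028762239575, 0.03938085936074209), 0.9740207700524479)
tin ((-0.08322518430793124, 0.05645862301528837), 0.9949171083280817)
[-0.8656181  -0.14986627  0.66720825]
```

```bash
python3 -c "
from bench import ticket; print(ticket.close_job())"
```

```text
the job is handed in; nothing more can be done
None
```

I swapped the bolt and bracket totes by way of the mat and stacked the nut tote on the bolt tote, label ends opposite. I handed the job in at about 36 s with the gripper open and clear of everything.

| Check | Measured | Limit |
|---|---|---|
| Bolt tote from its bay outline (before stacking) | about 2 mm, under 0.01 rad | 15 mm, 0.2 rad |
| Bracket tote from its bay outline | about 1 mm, under 0.01 rad | 15 mm, 0.2 rad |
| Nut tote from the bolt tote | about 2 mm, under 0.01 rad | 9 mm, 0.15 rad |

- **Stack height:** in the scene view the nut tote's rim corners lie within about 6 enlarged-crop pixels (about 1 image pixel) of where a stacked tote should be. A nested tote would be about 25 pixels off.
- **Bottle, tin and jar:** none of them shifted measurably between the first and last top views (under 0.1 pixel).
- **Weaker check:** the top-view fit of the stacked nut tote was coarser than the others, up to 1.6 pixels off. It barely changes with assumed height, so the stack height rests on the scene view. I did not re-measure the bolt tote after stacking, beyond the last pictures looking right.

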